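Square up two relief tiles against the setting square

TASK

Line up the two fired clay tiles on the wooden setting square by pushing them along the table with your fingertips: the square tile goes snugly into the inside corner, flat against both the long batten and the short stop, and the narrow border tile goes right after it in the row, one long side flat against the long batten and one end butted against the square tile. Only push: never lift or tip a tile off the table, and leave the jar, bowl, stamp and brush where they are. Finish with the hand clear.

Things in the scene. Friction and masses are not known exactly. Their poses are not given: they have to be found in the camera images.
- setting_square: Wooden L fixed to the table, 24 mm high. Origin: its inside corner at table height. Long batten along its y: inner face at x = 0 from y = 0 to -460 mm, body x 0 to 30 mm. Short stop along its x: inner face at y = 0 from x = 0 to -125 mm, body y 0 to 30 mm. Tiles go at negative x and y. Its x axis points away from the robot, turned by up to 0.2 rad.
- square_tile: Square terracotta tile, 100 x 100 x 18 mm, 0.24 to 0.48 kg, one faint round relief rosette on top (under 3 mm). Origin: centre of its underside; z up, x and y along its sides. Starts 165 to 200 mm from the batten's face, skewed up to 0.3 rad to the setting square. In place its centre is at x = -50, y = -50 mm of the setting square.
- border_tile: Narrow terracotta border tile, 60 (its x) x 100 (its y) x 18 mm, 0.14 to 0.29 kg, two faint small rosettes on top. Origin: centre of its underside; z up. Starts beside the square tile, on either side, at like distance and skew. In place its long side (y) lies along the batten, its centre at x = -30, y = -150 mm of the setting square.
- glaze_jar: Closed jar, 56 mm across, 62 mm high, standing on the table beyond the tiles on the right (leave alone). Origin: centre of its underside.
- pinch_bowl: Small clay bowl, 84 mm across, 45 mm high, to the left of the short stop (leave alone). Origin: centre of its underside.
- stamp: Turned wooden clay stamp, 32 mm across, 50 mm high, standing upright in front of the corner of the setting square (leave alone). Origin: centre of its underside.
- brush: Paint brush, 170 mm long, lying behind the long batten (leave alone). Origin: the middle of its underside; its x axis runs along it.
There are look-alikes about, which are no part of the job. What is shaped like the square_tile but blue or yellow is not meant.

How it is judged:
At the end, for the whole second after the job is handed in: Both tiles flat and still on the table, square to the battens within 0.05 rad: the square tile within 4 mm of touching batten and stop, the border tile within 4 mm of touching the batten and next to the square tile (centre 145 to 158.5 mm from the stop) (x of square_tile in the frame of setting_square between -0.0545 and -0.046 m and y of square_tile in the frame of setting_square between -0.0545 and -0.046 m and x of border_tile in the frame of setting_square between -0.0345 and -0.026 m and y of border_tile in the frame of setting_square between -0.1585 and -0.145 m and (angle between the x axis of square_tile and the x axis of setting_square, either way round below 0.05 rad or angle between the x axis of square_tile and the y axis of setting_square, either way round below 0.05 rad) and angle between the x axis of border_tile and the x axis of setting_square, either way round below 0.05 rad and height (world z) of each of square_tile, border_tile below 0.004 m and linear speed of each of square_tile, border_tile below 0.01 m/s).
It fails at once if the square tile is lifted or tipped off the table (height (world z) of square_tile above 0.006 m or angle between square_tile's own z axis and vertical above 0.15 rad).
It fails at once if the border tile is lifted or tipped off the table (height (world z) of border_tile above 0.006 m or angle between border_tile's own z axis and vertical above 0.15 rad).
It fails at once if the jar, bowl, stamp or brush is moved by more than 20 mm (distance of any of glaze_jar, pinch_bowl, stamp, brush from where it was at the start of the episode above 0.02 m).
It fails at once if the jar, bowl or stamp is tipped over (angle between any of glaze_jar, pinch_bowl, stamp's own z axis and vertical above 0.5 rad).
It also fails if it takes over 72 s, if anything falls off the work surface, if the arm or the gripper's body presses on something with over 40 N, if the wrist force passes 120 N, or if a joint passes its speed limit or range.

ROBOT

A 7-joint arm with a two-finger parallel gripper is mounted at the origin on the work surface. World frame = base frame: x ahead of the robot, y to its left, z up, the work surface at z = 0. Lengths are in m, angles in rad, forces in N, time in s.
With the tool pointing down it reaches from about 0.425 to 0.875 m from the base axis. Payload 4.7 kg.
Tool frame: the origin (TCP) lies at the very end of the fingers, on their centre line; the grasp point (between the pads) lies behind it (ctrl.tcp_to_grasp is the z of the grasp point in the tool frame, in m); z points along the fingers, y is the line along which they close (so a half turn about z gives the same grasp; the last joint's range is limited). The gripper opens to 87 mm and grips with 3 to 60 N. Pads are 19 mm wide; open, the fingers measure 117 mm over their backs; the gripper's body (75 mm by 190 mm) begins 51 mm behind the grasp point.
Start: joints at [1.12, 0.321, -0.07, 1.45, 0.023, 1.371, -0.057], TCP at [0.291, -0.581, 0.223] pointing down, gripper open.
Joint ranges: [-2.86, 2.86], [-0.3, 2.09], [-1.38, 1.24], [0.06, 2.45], [-1.56, 4.7], [0.09, 2.05], [-2.69, 2.69]. Speed limits (rad/s): [2.57, 2.57, 3.14, 3.14, 3.14, 3.14, 3.14].

INTERFACE

Orientations are given as a rotation vector (axis times angle).
In Python, from bench import ctrl gives the robot as it stands.
- The arm moves only by the tool step_arm, never from a script. Its argument "targets" is a list of rows, each a list of 7 numbers: the shift along the world's x, y, z in cm, then the turn, a rotation vector about the world's x, y, z in degrees, then the opening, from 0 (shut) to 1 (fully open). A call has exactly 5 rows; each row shifts and turns the commanded pose from where the row before left it; what a row does not reach is not made up. A row lasts 1/12 s, in which the tool goes at most 41.7 mm and 7.16 degrees, less where a joint would pass 70% of its speed; a pose out of reach is approached as far as the arm can. A call with a gripper value outside its range is refused whole. The fingers move at their own pace and stop on an object; "force" is the grip in N (left out, the last holds). Time passes only in rows, so rows that do not move let the fingers close, or fill a call up. It gives the time, the measured TCP pose, the force, the opening and the grip force at its end, in the units of the state.
- ctrl.get_state(): the state, without advancing time (a new reading comes with each control period).
- ctrl.get_image(name): name is "scene" or "top" or "wrist"; returns (picture, depth): 420x560x3 uint8, red, green, blue; 420x560 float32, m along the optical axis (not along the pixel's ray), 0 where there is no reading.
- ctrl.camera_params(name): a dict with "intrinsics" (3x3 intrinsics, pixels), "rvec" (rotation vector, rad) and "tvec" (3), from world to camera coordinates, as OpenCV has them; the wrist camera has in their place "hand_eye" (4x4, takes a point from camera to tool coordinates, whose origin is the TCP and whose axes are the flange's). Camera axes: x right, y down, z forward; pixel columns grow to the right and rows downward; lengths in m; the calibration is good to about 2 mm. A picture is of the moment at which its call begins: read the wrist's pose just before it. camera_params takes no time and is no camera call.
- ctrl.close_job(): hands the job in; it is judged then, once.
The state is a dict: "time": time; "joint_positions": joint angles; "qd": joint speeds; "joint_torque": joint torques, N m; "position": TCP position; "tool_rot": TCP orientation; "ft_force": force on the tool from outside, world axes, zero at the start; "torque": the same for the moment, N m; "grip_width": opening from 0.0 (shut) to 1.0 (fully open); "grip_force": force on a finger pad.
Only numpy, scipy, OpenCV 4.12 (cv2) and the standard library are available. Lean on these libraries where they do the work, as an engineer would, in place of code of your own. Each camera call takes 0.05 s, during which the arm holds its last target. There are 200 camera calls.

## Working session

There is one attempt and no reset: what is moved stays moved. The work goes in short steps, Python scripts to look and compute and a tool call to move; the robot and the scene stay as the last step left them, time stands still between calls to the robot, and variables do not carry over. Pictures are saved under pics/ and viewed, at most 10 in all, crops included, and the job is handed in when it is done.

Besides the shell and the picture viewer there is one more tool, called after "Call:" as a command line: name --pt "numbers of a row" for each row, then --argument value for the rest. step_arm: Moves the arm, as the interface text tells. Its arguments: {"type":"object","properties":{"targets":{"type":"array"},"force":{"type":"number"}},"required":["targets"]}

```bash
mkdir -p pics; ls; python3 - <<'E'
from bench import ctrl
import cv2
for n in("top","scene"):
    p,d=ctrl.get_image(n); cv2.imwrite(f"pics/{n}0.png",p[:,:,::-1]); 
    import numpy as np; np.save(f"pics/{n}0d.npy",d)
    print(ctrl.camera_params(n))
print(ctrl.get_state(),ctrl.tcp_to_grasp)
E
```

```text
pics
{'intrinsics': array([[542.38713969,   0.        , 282.25693664],
       [  0.        , 542.38713969, 199.45097501],
       [  0.        ,   0.        ,   1.        ]]), 'rvec': array([ 2.13888041, -2.11559758,  0.21369765]), 'tvec': array([-0.10348406,  0.54794746,  1.25744621])}
{'intrinsics': array([[426.6522566 ,   0.        , 279.21117028],
       [  0.        , 426.6522566 , 206.20944247],
       [  0.        ,   0.        ,   1.        ]]), 'rvec': array([ 1.56777674,  2.25079802, -0.65028698]), 'tvec': array([ 0.28227813, -0.40214034,  1.32211178])}
{'time': 0.1, 'joint_positions': array([ 1.12012174,  0.32178291, -0.07008878,  1.4515234 ,  0.02263686,
        1.37080693, -0.05693405]), 'qd': array([-2.87052068e-04, -2.03454514e-03, -3.67540921e-05, -2.50327934e-03,
       -1.70394918e-03,  4.97139147e-04,  7.70293162e-04]), 'joint_torque': array([-1.53230934e-05, -4.92569518e+01, -4.05432070e-01, -3.13398242e+01,
       -6.41608355e-02,  3.94974451e-02,  9.80942559e-05]), 'position': array([ 0.29107355, -0.58064243,  0.22156369]), 'tool_rot': array([-3.05553387e+00, -7.23138682e-01,  8.18545296e-04]), 'ft_force': array([0.25863229, 0.28638123, 0.91950085]), 'torque': array([-0.01802638,  0.00749585, -0.00590231]), 'grip_force': 0.0, 'grip_width': 0.9992798903889306} -0.0187
```

View pics/top0.png

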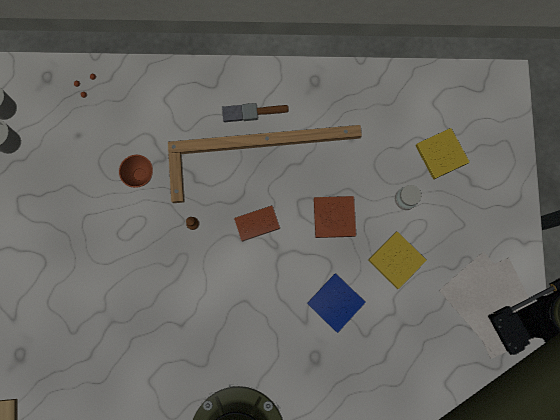

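View pics/scene0.png

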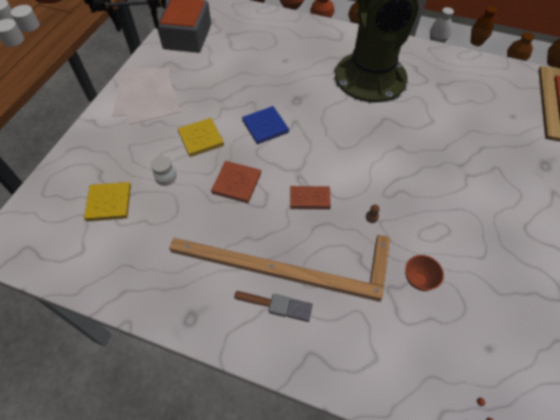

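```bash
cat > h.py <<'E'
import numpy as np,cv2
from bench import ctrl
from scipy.spatial.transform import Rotation as R
def px2w(n,uv,z):
    c=ctrl.camera_params(n);M=R.from_rotvec(c["rvec"]).as_matrix();t=c["tvec"]
    uv=np.atleast_2d(uv).astype(float)
    r=np.c_[uv,np.ones(len(uv))]@np.linalg.inv(c["intrinsics"]).T@M; o=-M.T@t
    return o+r*((z-o[2])/r[:,2])[:,None]
def red(p):
    h=cv2.cvtColor(p,cv2.COLOR_RGB2HSV); return (((h[...,0]<9)|(h[...,0]>172))&(h[...,1]>110)&(h[...,2]>60)).astype(np.uint8)
def tiles(n,p,z=.018):
    "terracotta blobs -> centre, sides, angle in world plane z"
    m=cv2.morphologyEx(red(p),cv2.MORPH_CLOSE,np.ones((3,3)))
    out=[]
    for c in cv2.findContours(m,0,cv2.CHAIN_APPROX_NONE)[0]:
        if cv2.contourArea(c)<250: continue
        w=px2w(n,c[:,0],z)[:,:2]; (x,y),(a,b),g=cv2.minAreaRect((w*1000).astype(np.float32))
        out.append(np.round([*c[:,0].mean(0),x,y,a,b,g,cv2.contourArea(c)],1))
    return out
E
python3 - <<'E'
from h import *
for n in("top","scene"):
    p=cv2.imread(f"pics/{n}0.png")[:,:,::-1].copy()
    for t in tiles(n,p): print(n,t)
p=cv2.imread("pics/top0.png")
cv2.imwrite("pics/crop.png",cv2.resize(p[110:260,160:370],(798,570),interpolation=cv2.INTER_CUBIC))
p=cv2.imread("pics/scene0.png")
cv2.imwrite("pics/crop2.png",cv2.resize(p[150:310,160:400],(798,532),interpolation=cv2.INTER_CUBIC))
E
```

```text
top [257.1 222.  496.6 -35.3  58.1  97.5  19.4 786.5]
top [ 334.8  216.7  515.4 -226.7   99.1   98.7    2.6 1427. ]
top [139.1 170.3 625.7 258.2  80.7  54.8   3.6 457. ]
scene [423.7 272.4 606.8 267.   79.4  81.3  20.3 944. ]
scene [309.6 196.5 502.4 -33.9  59.9  95.   19.4 720. ]
scene [ 236.2  180.8  520.7 -225.7  101.    98.8    2.2 1186.5]
scene [ 4.969e+02  1.080e+01 -4.894e+02  3.135e+02  2.157e+02  4.445e+02
  9.000e-01  2.610e+03]
scene [ 322.6    7.4 -263.2 -239.3   93.7   76.1   16.4  255.5]
scene [ 182.3   12.1  -73.  -683.3  151.9  120.6   12.2  839. ]
```

View pics/crop.png

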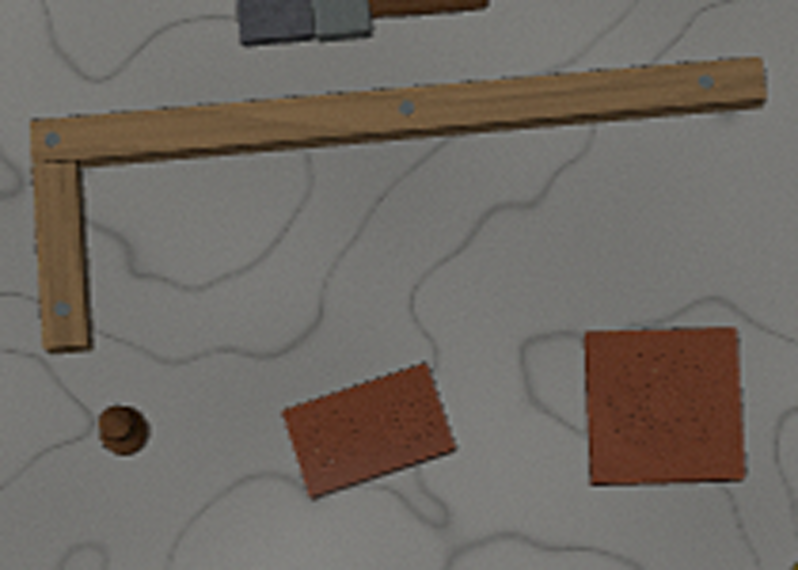

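View pics/crop2.png

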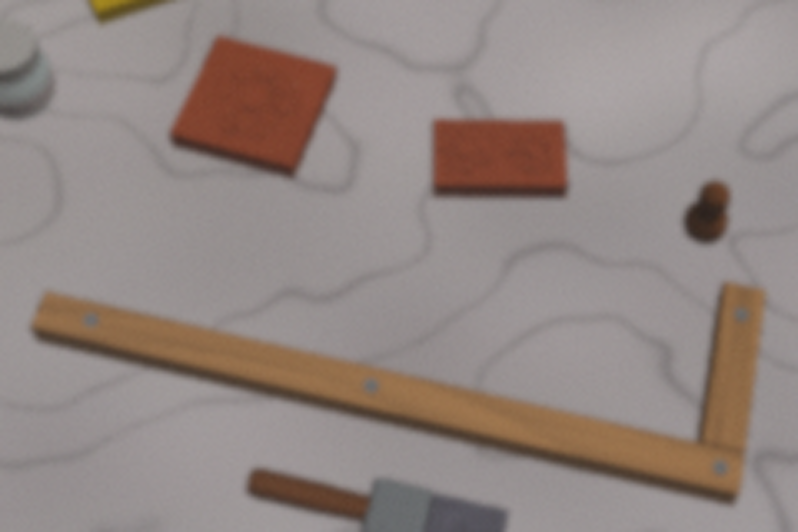

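The scene's crops show: candidates for the square tile are top pixels (335,217) terracotta, (442,153) and (398,260) yellow, and (336,303) blue. The terracotta one with one rosette fits; the crop confirms it. The border tile is at (257,222), and the setting square's inside corner near (180,152).

```bash
python3 - <<'E'
from h import *
T=lambda a:np.array(a)/3.8+[160,110]
S=lambda a:np.array(a)/3.325+[160,150]
for n,q in(("top",T([(32,120),(764,58),(766,103),(42,352),(91,347),(77,162)])),("scene",S([(736,490),(33,328),(46,293),(763,290),(724,284),(703,443)]))):
    print(n,np.round(px2w(n,q,.024)[:,:2]*1000,1).tolist())
# triangulated heights
def P(n):
    c=ctrl.camera_params(n);return c["intrinsics"]@np.c_[R.from_rotvec(c["rvec"]).as_matrix(),c["tvec"]]
a=np.array([(257.1,222),(334.8,216.7),T((77,162)),T((91,347)),T((766,103))]).T
b=np.array([(309.6,196.5),(236.2,180.8),S((703,443)),S((724,284)),S((46,293))]).T
X=cv2.triangulatePoints(P("top"),P("scene"),a,b);print(np.round((X[:3]/X[3]).T*1000,1))
s=ctrl.get_state();print(np.round(R.from_rotvec(s["tool_rot"]).as_matrix(),3))
E
```

```text
top [[699.1, 189.8], [748.8, -296.0], [717.5, -296.8], [543.2, 175.7], [546.9, 144.2], [670.8, 158.8]]
scene [[700.1, 190.5], [753.8, -289.4], [726.4, -293.8], [550.1, 175.3], [554.9, 148.6], [676.0, 162.9]]
[[ 499.2  -36.2   12.9]
 [ 515.5 -229.     8. ]
 [ 672.8  161.5   16.2]
 [ 548.8  147.3   13.1]
 [ 721.4 -299.    11.8]]
[[ 0.894  0.448 -0.001]
 [ 0.448 -0.894  0.001]
 [-0.    -0.002 -1.   ]]
```

Call:
step_arm --pt "1.4 3.45 0 0 0 -6.9 0.5" --pt "1.4 3.45 0 0 0 -6.9 0.5" --pt "1.4 3.45 0 0 0 -6.9 0.5" --pt "1.4 3.45 0 0 0 0 0.5" --pt "1.4 3.45 0 0 0 0 0.5"

```text
time: 0.52
position: [0.3615, -0.4066, 0.2221]
tool_rot: [-3.137, -0.162, 0.001]
ft_force: [0.4, -1.0, -0.1]
grip_width: 0.704
grip_force: 0.0
```

Call:
step_arm --pt "1.4 3.45 0 0 0 0 0.5" --pt "1.4 3.45 0 0 0 0 0.5" --pt "1.4 3.45 0 0 0 0 0.5" --pt "1.4 3.45 -1 0 0 0 0.5" --pt "1.4 3.45 -1 0 0 0 0.5"

```text
time: 0.93
position: [0.4319, -0.2344, 0.2027]
tool_rot: [3.136, 0.162, 0.001]
ft_force: [1.1, 0.5, 0.2]
grip_width: 0.506
grip_force: 0.0
```

Call:
step_arm --pt "0 0 -4 0 0 0 0.5" --pt "0 0 -4 0 0 0 0.5" --pt "0 0 -3 0 0 0 0.5" --pt "0 0 -3 0 0 0 0.5" --pt "0 0 0 0 0 0 0.5"

```text
time: 1.35
position: [0.4266, -0.2335, 0.0567]
tool_rot: [-3.131, -0.163, 0.015]
ft_force: [-0.9, 0.7, -0.3]
grip_width: 0.5
grip_force: 0.0
```

Call:
step_arm --pt "0 0 -2 0 0 0 0.5" --pt "0 0 -2 0 0 0 0.5" --pt "0 0 -0.6 0 0 0 0.5" --pt "0 0 0 0 0 0 0.5" --pt "0 0 0 0 0 0 0.5"

```text
time: 1.77
position: [0.432, -0.2364, 0.0177]
tool_rot: [3.137, 0.162, 0.001]
ft_force: [0.6, -0.7, 0.9]
grip_width: 0.498
grip_force: 0.0
```

```bash
python3 - <<'E'
from h import *
p,d=ctrl.get_image("top"); cv2.imwrite("pics/t1.png",cv2.resize(p[130:330,150:430,::-1],(784,560)))
s=ctrl.get_state();print(s["position"],s["ft_force"],np.degrees(R.from_rotvec(s["tool_rot"]).as_euler("ZYX")))
for t in tiles("top",p): print(t)
E
```

```text
[ 0.43240346 -0.23662759  0.01813763] [ 0.61478707 -0.3132957  -0.51213297] [ 5.92512047e+00 -9.79446641e-02  1.79924124e+02]
[ 5.168e+02  4.127e+02  6.380e+01 -6.404e+02  3.740e+01  1.180e+02
  4.000e-01  5.460e+02]
[257.7 221.7 496.6 -35.3  58.2  97.5  19.4 823. ]
[ 328.7  210.8  518.6 -226.2   92.4   98.6    2.4  706.5]
[138.1 169.1 625.2 260.3  79.6  59.9   0.8 486.5]
```

View pics/t1.png

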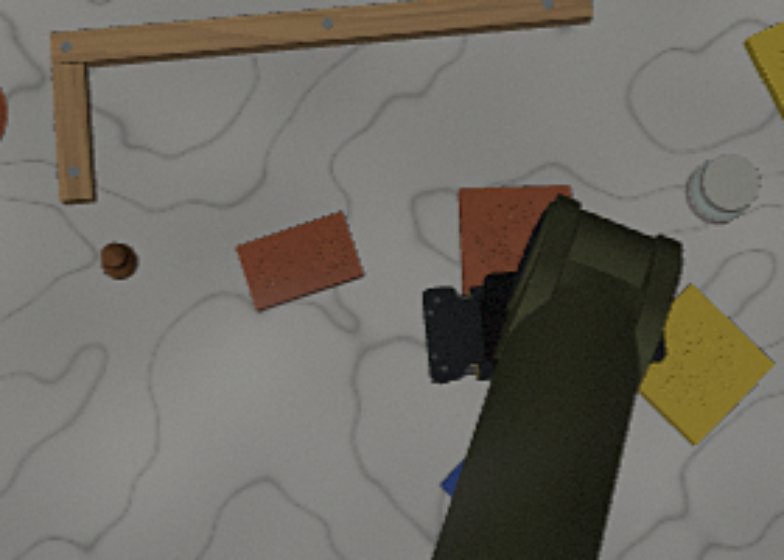

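Call:
step_arm --pt "0 0 -1.0 0 0 0 0.5" --pt "0.4 0.04 0 0 0 0 0.5" --pt "0.6 0.06 0 0 0 0 0.5" --pt "0.6 0.06 0 0 0 0 0.5" --pt "0.4 0.04 0 0 0 0 0.5"

```text
time: 2.23
position: [0.4529, -0.234, 0.007]
tool_rot: [3.137, 0.163, 0.002]
ft_force: [-0.5, -0.2, 0.1]
grip_width: 0.499
grip_force: 0.0
```

Call:
step_arm --pt "0.6 0.06 0 0 0 0 0.5" --pt "0.6 0.06 0 0 0 0 0.5" --pt "0.6 0.06 0 0 0 0 0.5" --pt "0.6 0.06 0 0 0 0 0.5" --pt "0.6 0.06 0 0 0 0 0.5"

```text
time: 2.65
position: [0.4815, -0.231, 0.0065]
tool_rot: [-3.137, -0.162, 0.001]
ft_force: [-3.1, -0.7, 2.3]
grip_width: 0.499
grip_force: 1.7
```

Call:
step_arm --pt "0.8 0.08 0 0 0 0 0.5" --pt "0.8 0.08 0 0 0 0 0.5" --pt "0.8 0.08 0 0 0 0 0.5" --pt "0.8 0.08 0 0 0 0 0.5" --pt "0.8 0.08 0 0 0 0 0.5"

```text
time: 3.07
position: [0.5223, -0.2267, 0.0064]
tool_rot: [-3.137, -0.163, 0.0]
ft_force: [-2.4, -0.2, 1.0]
grip_width: 0.499
grip_force: 1.2
```

Call:
step_arm --pt "0.8 0.08 0 0 0 0 0.5" --pt "0.8 0.08 0 0 0 0 0.5" --pt "0.8 0.08 0 0 0 0 0.5" --pt "0.8 0.08 0 0 0 0 0.5" --pt "0.8 0.08 0 0 0 0 0.5"

```text
time: 3.48
position: [0.5622, -0.2229, 0.0065]
tool_rot: [-3.137, -0.163, -0.0]
ft_force: [-1.1, -0.1, -0.4]
grip_width: 0.499
grip_force: 0.9
```

Call:
step_arm --pt "0.6 0.06 0 0 0 0 0.5" --pt "0.6 0.06 0 0 0 0 0.5" --pt "0.6 0.06 0 0 0 0 0.5" --pt "0.4 0.04 0 0 0 0 0.5" --pt "0.4 0.04 0 0 0 0 0.5"

```text
time: 3.9
position: [0.5876, -0.2204, 0.0066]
tool_rot: [3.137, 0.163, -0.001]
ft_force: [-3.1, -0.1, 1.0]
grip_width: 0.499
grip_force: 1.3
```

Call:
step_arm --pt "0.2 0.02 0 0 0 0 0.5" --pt "0.2 0.02 0 0 0 0 0.5" --pt "0.2 0.02 0 0 0 0 0.5" --pt "0.2 0.02 0 0 0 0 0.5" --pt "0.0 0.0 0 0 0 0 0.5"

```text
time: 4.32
position: [0.5959, -0.2197, 0.0066]
tool_rot: [3.137, 0.163, 0.001]
ft_force: [-1.3, -0.5, -0.0]
grip_width: 0.5
grip_force: 0.4
```

Call:
step_arm --pt "0.2 0.02 0 0 0 0 0.5" --pt "0.2 0.02 0 0 0 0 0.5" --pt "0.2 0.02 0 0 0 0 0.5" --pt "0.0 0.0 0 0 0 0 0.5" --pt "0.0 0.0 0 0 0 0 0.5"

```text
time: 4.73
position: [0.602, -0.219, 0.0067]
tool_rot: [3.137, 0.163, 0.002]
ft_force: [-0.2, -0.4, 0.3]
grip_width: 0.503
grip_force: 0.2
```

Call:
step_arm --pt "0.15 0.015 0 0 0 0 0.5" --pt "0.15 0.015 0 0 0 0 0.5" --pt "0.15 0.015 0 0 0 0 0.5" --pt "0.0 0.0 0 0 0 0 0.5" --pt "0.0 0.0 0 0 0 0 0.5"

```text
time: 5.15
position: [0.6026, -0.219, 0.0066]
tool_rot: [-3.137, -0.162, 0.011]
ft_force: [-9.6, -0.2, 8.7]
grip_width: 0.502
grip_force: 5.0
```

Call:
step_arm --pt "-1.0 -0.1 0 0 0 0 0.5" --pt "-1.5 -0.15 0 0 0 0 0.5" --pt "-1.5 -0.15 3 0 0 0 0.5" --pt "0 0 4 0 0 0 0.5" --pt "0 0 3 0 0 0 0.5"

```text
time: 5.57
position: [0.5659, -0.2229, 0.1086]
tool_rot: [3.137, 0.162, 0.003]
ft_force: [1.8, -0.3, 0.1]
grip_width: 0.498
grip_force: 0.0
```

```bash
python3 - <<'E'
from h import *
p,d=ctrl.get_image("top"); cv2.imwrite("pics/t2.png",cv2.resize(p[130:330,150:430,::-1],(784,560)))
s=ctrl.get_state();print(s["position"],s["ft_force"],np.degrees(R.from_rotvec(s["tool_rot"]).as_euler("ZYX")),s["joint_positions"])
for t in tiles("top",p): print(t)
p,d=ctrl.get_image("scene")
for t in tiles("scene",p): print(t)
E
```

```text
[ 0.57044855 -0.22396349  0.11581353] [ 2.83047695 -0.09058164  3.86390798] [  5.92391939  -0.70155569 179.65248595] [ 0.60199517  0.32368128 -0.32574745  1.68161394  0.1131636   1.14096597
 -1.22128962]
[ 5.159e+02  4.129e+02  6.380e+01 -6.394e+02  3.740e+01  1.198e+02
  4.000e-01  5.555e+02]
[256.7 222.9 496.5 -35.3  58.2  97.6  19.4 842. ]
[138.2 169.7 624.9 261.1  65.6  77.8  75.5 561. ]
[ 317.   152.2  674.3 -190.9   70.6   65.     5.6  382. ]
[423.7 272.4 606.7 267.2  79.4  81.8  20.3 945. ]
[ 218.8  229.   663.  -208.8   92.7   98.9    6.  1347. ]
[309.6 196.5 503.1 -33.9  59.6  95.4  20.3 719. ]
[ 4.968e+02  1.080e+01 -4.888e+02  3.136e+02  2.167e+02  4.445e+02
  9.000e-01  2.601e+03]
[ 322.6    7.3 -265.4 -238.2   88.7   73.    17.9  255.5]
```

Call:
step_arm --pt "0.65 -0.5 0 0 0 6 0.5" --pt "0.65 -0.5 0 0 0 6 0.5" --pt "0.65 -0.5 0 0 0 6 0.5" --pt "0.65 -0.5 0 0 0 6 0.5" --pt "0.65 -0.5 0 0 0 6 0.5"

```text
time: 6.08
position: [0.5991, -0.2476, 0.1061]
tool_rot: [2.985, 0.977, 0.002]
ft_force: [0.3, -0.5, -0.3]
grip_width: 0.501
grip_force: 0.0
```

Call:
step_arm --pt "0.65 -0.5 0 0 0 6 0.5" --pt "0.65 -0.5 0 0 0 6 0.5" --pt "0.65 -0.5 0 0 0 6 0.5" --pt "0.65 -0.5 0 0 0 6 0.5" --pt "0.65 -0.5 0 0 0 6 0.5"

```text
time: 6.5
position: [0.6316, -0.2725, 0.106]
tool_rot: [2.631, 1.717, 0.002]
ft_force: [-0.1, 0.2, 0.1]
grip_width: 0.501
grip_force: 0.0
```

Call:
step_arm --pt "0.65 -0.5 0 0 0 6 0.5" --pt "0.65 -0.5 0 0 0 6 0.5" --pt "0.65 -0.5 0 0 0 6 0.5" --pt "0.65 -0.5 0 0 0 6 0.5" --pt "0.65 -0.5 0 0 0 6 0.5"

```text
time: 6.92
position: [0.6641, -0.2975, 0.106]
tool_rot: [2.097, 2.339, 0.002]
ft_force: [0.6, 0.3, 0.2]
grip_width: 0.499
grip_force: 0.0
```

Call:
step_arm --pt "0 0 0 0 0 0 0.5" --pt "0 0 0 0 0 0 0.5" --pt "0 0 0 0 0 0 0.5" --pt "0 0 0 0 0 0 0.5" --pt "0 0 0 0 0 0 0.5"

```text
time: 7.33
position: [0.6632, -0.2972, 0.1067]
tool_rot: [2.104, 2.333, 0.0]
ft_force: [-0.0, 0.8, 0.7]
grip_width: 0.5
grip_force: 0.0
```

```bash
python3 - <<'E'
from h import *
p,d=ctrl.get_image("top"); q,d=ctrl.get_image("scene"); 
cv2.imwrite("pics/t3.png",np.hstack([cv2.resize(p[110:260,160:440,::-1],(400,214)),cv2.resize(q[100:310,130:410,::-1],(400,300))[:214]*0+0]) if 0 else cv2.resize(q[100:310,130:410,::-1],(784,588)))
s=ctrl.get_state();print(s["position"],s["ft_force"],np.degrees(R.from_rotvec(s["tool_rot"]).as_euler("ZYX")),s["joint_positions"])
for n,i in(("top",p),("scene",q)):
  for t in tiles(n,i): print(n,t)
E
```

```text
[ 0.66328367 -0.2973533   0.10683673] [ 0.70960147  0.15807783 -0.5710195 ] [9.59155328e+01 2.21892176e-02 1.79986162e+02] [ 0.750743    0.61093983 -0.54599331  1.35131944  0.31789523  1.26561183
  0.29375144]
top [ 5.155e+02  4.123e+02  6.380e+01 -6.397e+02  3.740e+01  1.163e+02
  4.000e-01  5.255e+02]
top [256.3 222.7 496.6 -35.4  58.3  97.5  19.2 833.5]
top [134.2 170.2 627.2 265.1  80.5  72.4  49.6 630.5]
top [ 325.4  160.1  661.6 -209.3   99.    99.     6.  1285. ]
scene [423.7 272.4 606.8 267.   79.4  81.3  20.3 941. ]
scene [ 218.8  229.   663.2 -208.8   93.1   99.     6.  1353. ]
scene [309.6 196.5 501.7 -34.3  56.7  95.6  20.3 715. ]
scene [ 4.969e+02  1.080e+01 -4.894e+02  3.135e+02  2.157e+02  4.445e+02
  9.000e-01  2.601e+03]
scene [ 322.5    7.1 -263.2 -239.3   93.7   76.1   16.4  261. ]
```

View pics/t3.png

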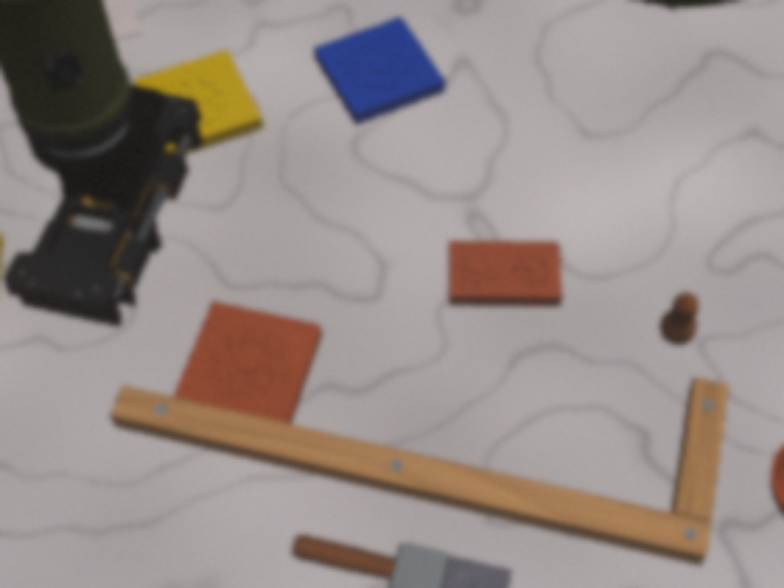

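Call:
step_arm --pt "0.4 0 -3.5 0 0 0 0.5" --pt "0.3 0 -3.5 0 0 0 0.5" --pt "0 0 -2 0 0 0 0.5" --pt "0 0 -0.5 0 0 0 0.5" --pt "0 0 -0.3 0 0 0 0.5"

```text
time: 7.85
position: [0.6693, -0.2973, 0.0071]
tool_rot: [-2.102, -2.331, 0.001]
ft_force: [0.2, -0.0, 0.6]
grip_width: 0.498
grip_force: 0.0
```

Call:
step_arm --pt "0 0 0 0 0 0 0.5" --pt "-0.07 0.7 0 0 0 0 0.5" --pt "-0.07 0.7 0 0 0 0 0.5" --pt "-0.05 0.5 0 0 0 0 0.5" --pt "-0.05 0.5 0 0 0 0 0.5"

```text
time: 8.27
position: [0.6687, -0.2723, 0.01]
tool_rot: [2.101, 2.333, 0.002]
ft_force: [0.5, -0.5, 0.6]
grip_width: 0.499
grip_force: 0.0
```

Call:
step_arm --pt "-0.06 0.6 0 0 0 0 0.5" --pt "-0.06 0.6 0 0 0 0 0.5" --pt "-0.06 0.6 0 0 0 0 0.5" --pt "-0.07 0.8 0 0 0 0 0.5" --pt "-0.07 0.8 0 0 0 0 0.5"

```text
time: 8.68
position: [0.6648, -0.2399, 0.009]
tool_rot: [2.104, 2.332, -0.0]
ft_force: [-0.4, -3.7, 2.7]
grip_width: 0.501
grip_force: 1.7
```

Call:
step_arm --pt "-0.07 0.8 0 0 0 0 0.5" --pt "-0.07 0.8 0 0 0 0 0.5" --pt "-0.07 0.8 0 0 0 0 0.5" --pt "-0.08 0.8 0 0 0 0 0.5" --pt "-0.08 0.8 0 0 0 0 0.5"

```text
time: 9.1
position: [0.6608, -0.1988, 0.0086]
tool_rot: [-2.103, -2.334, 0.0]
ft_force: [-0.0, -3.1, 2.6]
grip_width: 0.501
grip_force: 1.8
```

Call:
step_arm --pt "-0.07 0.8 0 0 0 0 0.5" --pt "-0.07 0.8 0 0 0 0 0.5" --pt "-0.08 0.8 0 0 0 0 0.5" --pt "-0.08 0.8 0 0 0 0 0.5" --pt "-0.08 0.8 0 0 0 0 0.5"

```text
time: 9.52
position: [0.6568, -0.1592, 0.0085]
tool_rot: [-2.104, -2.333, 0.001]
ft_force: [-1.0, -4.8, 3.7]
grip_width: 0.5
grip_force: 2.2
```

Call:
step_arm --pt "-0.07 0.8 0 0 0 0 0.5" --pt "-0.07 0.8 0 0 0 0 0.5" --pt "-0.08 0.8 0 0 0 0 0.5" --pt "-0.08 0.8 0 0 0 0 0.5" --pt "-0.08 0.8 0 0 0 0 0.5"

```text
time: 9.93
position: [0.6527, -0.1196, 0.0084]
tool_rot: [-2.104, -2.333, 0.003]
ft_force: [-1.6, -5.8, 3.4]
grip_width: 0.504
grip_force: 2.6
```

Call:
step_arm --pt "-0.07 0.8 0 0 0 0 0.5" --pt "-0.07 0.8 0 0 0 0 0.5" --pt "-0.08 0.8 0 0 0 0 0.5" --pt "-0.08 0.8 0 0 0 0 0.5" --pt "-0.08 0.8 0 0 0 0 0.5"

```text
time: 10.35
position: [0.6485, -0.0802, 0.0084]
tool_rot: [-2.104, -2.333, 0.004]
ft_force: [-1.9, -6.7, 3.9]
grip_width: 0.502
grip_force: 3.0
```

Call:
step_arm --pt "-0.07 0.8 0 0 0 0 0.5" --pt "-0.07 0.8 0 0 0 0 0.5" --pt "-0.08 0.8 0 0 0 0 0.5" --pt "-0.08 0.8 0 0 0 0 0.5" --pt "-0.08 0.8 0 0 0 0 0.5"

```text
time: 10.77
position: [0.6444, -0.0402, 0.0082]
tool_rot: [-2.103, -2.332, 0.005]
ft_force: [-2.0, -6.3, 3.8]
grip_width: 0.503
grip_force: 3.0
```

```bash
python3 - <<'E'
from h import *
p,d=ctrl.get_image("top"); q,d=ctrl.get_image("scene"); 
s=ctrl.get_state();print(s["position"],s["ft_force"],np.degrees(R.from_rotvec(s["tool_rot"]).as_euler("ZYX")),s["joint_positions"])
for n,i in(("top",p),("scene",q)):
  for t in tiles(n,i): print(n,t)
E
```

```text
[ 0.64449937 -0.0367778   0.00809059] [-0.03425457 -0.25448397 -0.25729841] [ 9.60537971e+01 -1.14155365e-01 -1.79888409e+02] [ 0.47100986  0.56666206 -0.58922852  1.65416388  0.35287197  1.03147206
 -0.12439988]
top [ 5.150e+02  4.129e+02  6.380e+01 -6.394e+02  3.740e+01  1.200e+02
  4.000e-01  3.910e+02]
top [245.  226.5 487.1  -8.2  58.1  40.3  19.4 320.5]
top [134.7 171.  627.6 264.3  81.7  69.9  33.5 540. ]
top [227.7 165.  635.9  36.3  98.7  65.1   6.5 669. ]
scene [423.7 272.4 606.7 267.2  79.4  81.8  20.3 944. ]
scene [ 319.1  251.3  637.2   31.    93.1   81.3    6.1 1191. ]
scene [321.1 196.9 493.3  -7.5  59.6  39.5  20.4 275.5]
scene [ 4.970e+02  1.080e+01 -4.887e+02  3.136e+02  2.167e+02  4.447e+02
  9.000e-01  2.613e+03]
scene [ 182.3   12.1  -73.  -683.3  151.9  120.6   12.2  839. ]
```

Call:
step_arm --pt "-0.07 0.8 0 0 0 0 0.5" --pt "-0.07 0.8 0 0 0 0 0.5" --pt "-0.08 0.8 0 0 0 0 0.5" --pt "-0.08 0.8 0 0 0 0 0.5" --pt "-0.08 0.8 0 0 0 0 0.5"

```text
time: 11.28
position: [0.6409, -0.0, 0.008]
tool_rot: [-2.104, -2.332, 0.004]
ft_force: [-1.0, -5.0, 2.9]
grip_width: 0.5
grip_force: 2.3
```

Call:
step_arm --pt "-0.06 0.6 0 0 0 0 0.5" --pt "-0.06 0.6 0 0 0 0 0.5" --pt "-0.05 0.5 0 0 0 0 0.5" --pt "-0.05 0.5 0 0 0 0 0.5" --pt "-0.03 0.3 0 0 0 0 0.5"

```text
time: 11.7
position: [0.6382, 0.0253, 0.0079]
tool_rot: [-2.103, -2.332, 0.004]
ft_force: [-4.0, -4.5, 2.7]
grip_width: 0.498
grip_force: 2.6
```

Call:
step_arm --pt "-0.02 0.2 0 0 0 0 0.5" --pt "-0.02 0.2 0 0 0 0 0.5" --pt "-0.02 0.2 0 0 0 0 0.5" --pt "-0.02 0.2 0 0 0 0 0.5" --pt "-0.02 0.2 0 0 0 0 0.5"

```text
time: 12.12
position: [0.6372, 0.0343, 0.0079]
tool_rot: [-2.104, -2.332, 0.005]
ft_force: [-3.0, -6.3, 1.8]
grip_width: 0.501
grip_force: 2.6
```

Call:
step_arm --pt "-0.02 0.2 0 0 0 0 0.5" --pt "-0.02 0.2 0 0 0 0 0.5" --pt "-0.02 0.2 0 0 0 0 0.5" --pt "-0.02 0.2 0 0 0 0 0.5" --pt "0 0 0 0 0 0 0.5"

```text
time: 12.53
position: [0.6364, 0.0431, 0.0079]
tool_rot: [-2.103, -2.332, 0.004]
ft_force: [-3.3, -4.4, 2.4]
grip_width: 0.501
grip_force: 2.3
```

Call:
step_arm --pt "-0.02 0.15 0 0 0 0 0.5" --pt "-0.02 0.15 0 0 0 0 0.5" --pt "-0.01 0.15 0 0 0 0 0.5" --pt "0 0 0 0 0 0 0.5" --pt "0 0 0 0 0 0 0.5"

```text
time: 12.95
position: [0.6362, 0.0444, 0.008]
tool_rot: [2.105, 2.331, -0.008]
ft_force: [-2.3, -8.6, 3.5]
grip_width: 0.504
grip_force: 4.3
```

Call:
step_arm --pt "-0.02 0.15 0 0 0 0 0.5" --pt "-0.02 0.15 0 0 0 0 0.5" --pt "0 0.1 0 0 0 0 0.5" --pt "0 0 0 0 0 0 0.5" --pt "0 0 0 0 0 0 0.5"

```text
time: 13.37
position: [0.6362, 0.0444, 0.008]
tool_rot: [2.105, 2.326, -0.014]
ft_force: [-2.6, -14.5, 3.8]
grip_width: 0.5
grip_force: 7.0
```

Call:
step_arm --pt "0.1 -1.0 0 0 0 0 0.5" --pt "0.15 -1.5 0 0 0 0 0.5" --pt "0.15 -1.5 2 0 0 0 0.5" --pt "0 0 4 0 0 0 0.5" --pt "0 0 4 0 0 0 0.5"

```text
time: 13.78
position: [0.6395, 0.0113, 0.1076]
tool_rot: [-2.102, -2.328, 0.001]
ft_force: [0.5, 0.4, 0.4]
grip_width: 0.5
grip_force: 0.0
```

Call:
step_arm --pt "-1.6 -0.6 0 0 0 -6.4 0.5" --pt "-1.6 -0.6 0 0 0 -6.4 0.5" --pt "-1.6 -0.6 0 0 0 -6.4 0.5" --pt "-1.6 -0.6 0 0 0 -6.4 0.5" --pt "-1.6 -0.6 0 0 0 -6.4 0.5"

```text
time: 14.2
position: [0.5603, -0.017, 0.1084]
tool_rot: [-2.668, -1.656, -0.003]
ft_force: [-0.5, 0.0, 0.3]
grip_width: 0.497
grip_force: 0.0
```

Call:
step_arm --pt "-1.6 -0.6 0 0 0 -6.4 0.5" --pt "-1.6 -0.6 0 0 0 -6.4 0.5" --pt "-1.6 -0.6 0 0 0 -6.4 0.5" --pt "-1.6 -0.6 0 0 0 -6.4 0.5" --pt "-1.6 -0.6 0 0 0 -6.4 0.5"

```text
time: 14.62
position: [0.4804, -0.0471, 0.1084]
tool_rot: [-3.021, -0.857, -0.002]
ft_force: [0.2, 0.3, 0.3]
grip_width: 0.5
grip_force: 0.0
```

Call:
step_arm --pt "-1.6 -0.5 0 0 0 -6.4 0.5" --pt "-1.6 -0.5 0 0 0 -6.4 0.5" --pt "0 0 0 0 0 0 0.5" --pt "0 0 0 0 0 0 0.5" --pt "0 0 0 0 0 0 0.5"

```text
time: 15.03
position: [0.4499, -0.0573, 0.1088]
tool_rot: [-3.097, -0.527, -0.003]
ft_force: [0.5, -0.2, 0.1]
grip_width: 0.503
grip_force: 0.0
```

```bash
python3 - <<'E'
from h import *
p,d=ctrl.get_image("top"); q,d=ctrl.get_image("scene"); 
cv2.imwrite("pics/t4.png",cv2.resize(q[150:310,220:460,::-1],(798,532)))
s=ctrl.get_state();print(s["position"],s["ft_force"],np.degrees(R.from_rotvec(s["tool_rot"]).as_euler("ZYX")),s["joint_positions"])
for n,i in(("top",p),("scene",q)):
  for t in tiles(n,i): print(n,t)
E
```

```text
[ 0.44990861 -0.05732309  0.10870886] [-0.1526388  -0.3956088   0.24316004] [ 1.92718284e+01 -6.79969141e-02 -1.79976981e+02] [ 0.55554391  0.0148034  -0.48624125  2.04396867  0.00688053  1.08361405
 -1.16830632]
top [ 5.166e+02  4.122e+02  6.380e+01 -6.394e+02  3.740e+01  1.200e+02
  4.000e-01  5.550e+02]
top [137.5 171.6 625.9 260.5  81.   60.8   7.3 505. ]
top [ 201.2  170.   628.9  105.2   99.    98.5    5.9 1284. ]
scene [423.6 272.4 606.8 267.   79.4  81.3  20.3 946. ]
scene [ 351.1  258.6  629.4  105.1   93.6   97.     5.8 1499.5]
scene [309.8 196.7 502.5 -33.9  60.   95.   19.4 724.5]
scene [ 4.969e+02  1.080e+01 -4.892e+02  3.135e+02  2.156e+02  4.447e+02
  9.000e-01  2.607e+03]
scene [ 182.3   12.2  -73.  -683.3  151.9  120.6   12.2  841. ]
```

View pics/t4.png

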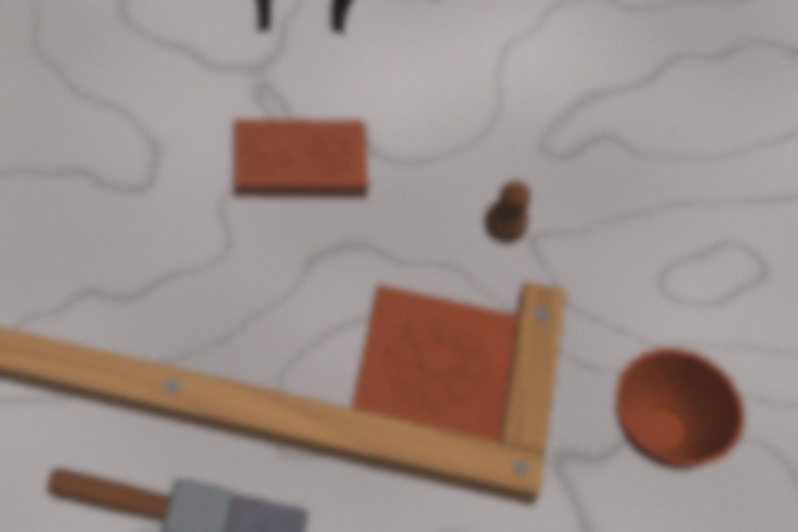

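Call:
step_arm --pt "-0.6 0.4 -3.5 0 0 0 0.5" --pt "0 0 -3.5 0 0 0 0.5" --pt "0 0 -2 0 0 0 0.5" --pt "0 0 -0.7 0 0 0 0.5" --pt "0 0 -0.4 0 0 0 0.5"

```text
time: 15.55
position: [0.4425, -0.0534, 0.0064]
tool_rot: [-3.096, -0.524, 0.003]
ft_force: [-0.3, 0.0, 1.3]
grip_width: 0.503
grip_force: 0.0
```

Call:
step_arm --pt "0 0 0 0 0 0 0.5" --pt "0.4 0.13 0 0 0 0 0.5" --pt "0.5 0.17 0 0 0 0 0.5" --pt "0.5 0.17 0 0 0 0 0.5" --pt "0.5 0.17 0 0 0 0 0.5"

```text
time: 15.97
position: [0.4628, -0.0479, 0.0085]
tool_rot: [3.097, 0.522, 0.001]
ft_force: [-2.7, -1.9, 2.6]
grip_width: 0.501
grip_force: 1.3
```

Call:
step_arm --pt "0.6 0.15 0 0 0 -0.5 0.5" --pt "0.6 0.15 0 0 0 -1 0.5" --pt "0.6 0.12 0 0 0 -1 0.5" --pt "0.6 0.12 0 0 0 -1 0.5" --pt "0.6 0.12 0 0 0 -1 0.5"

```text
time: 16.38
position: [0.4923, -0.0409, 0.0076]
tool_rot: [-3.116, -0.398, 0.001]
ft_force: [-1.7, -0.4, 1.4]
grip_width: 0.499
grip_force: 1.2
```

Call:
step_arm --pt "0.6 0.08 0 0 0 -1 0.5" --pt "0.6 0.08 0 0 0 -1 0.5" --pt "0.6 0.08 0 0 0 -1 0.5" --pt "0.6 0.06 0 0 0 -1 0.5" --pt "0.6 0.06 0 0 0 -1 0.5"

```text
time: 16.8
position: [0.5225, -0.0374, 0.0076]
tool_rot: [3.131, 0.261, -0.0]
ft_force: [-2.5, -0.1, 2.2]
grip_width: 0.497
grip_force: 1.2
```

```bash
python3 - <<'E'
from h import *
q,d=ctrl.get_image("scene"); 
s=ctrl.get_state();print(s["position"],s["ft_force"],np.degrees(R.from_rotvec(s["tool_rot"]).as_euler("ZYX")))
for t in tiles("scene",q): print(t)
E
```

```text
[ 0.52406818 -0.037255    0.00780224] [ 0.38231044  0.59820137 -0.06521928] [ 9.49415849e+00 -1.34424681e-01  1.79997427e+02]
[423.6 272.4 606.8 267.   79.4  81.3  20.3 945. ]
[ 351.1  258.6  629.6  105.    93.1   97.6    6.5 1506.5]
[303.7 218.1 565.2 -29.7  64.1  95.9  10.  817.5]
[ 4.971e+02  1.090e+01 -4.887e+02  3.136e+02  2.167e+02  4.447e+02
  9.000e-01  2.596e+03]
[ 182.3   12.1  -73.  -683.4  151.9  120.6   12.2  836. ]
```

Call:
step_arm --pt "0.6 0.06 0 0 0 -0.9 0.5" --pt "0.6 0.06 0 0 0 -0.9 0.5" --pt "0.6 0.06 0 0 0 -0.9 0.5" --pt "0.6 0.06 0 0 0 -0.9 0.5" --pt "0.6 0.06 0 0 0 0 0.5"

```text
time: 17.27
position: [0.5526, -0.0346, 0.0075]
tool_rot: [3.137, 0.163, 0.0]
ft_force: [-1.5, 0.9, -1.3]
grip_width: 0.499
grip_force: 0.6
```

Call:
step_arm --pt "0.7 0.07 0 0 0 0 0.5" --pt "0.7 0.07 0 0 0 0 0.5" --pt "0.7 0.07 0 0 0 0 0.5" --pt "0.7 0.07 0 0 0 0 0.5" --pt "0.7 0.07 0 0 0 0 0.5"

```text
time: 17.68
position: [0.5876, -0.031, 0.0075]
tool_rot: [3.137, 0.165, -0.0]
ft_force: [-2.3, -0.3, -0.1]
grip_width: 0.5
grip_force: 0.6
```

Call:
step_arm --pt "0.6 0.06 0 0 0 0 0.5" --pt "0.5 0.05 0 0 0 0 0.5" --pt "0.4 0.04 0 0 0 0 0.5" --pt "0.4 0.04 0 0 0 0 0.5" --pt "0.3 0.03 0 0 0 0 0.5"

```text
time: 18.1
position: [0.6093, -0.0288, 0.0076]
tool_rot: [3.137, 0.165, 0.0]
ft_force: [-1.2, -0.9, 0.5]
grip_width: 0.499
grip_force: 0.8
```

Call:
step_arm --pt "0.2 0.02 0 0 0 0 0.5" --pt "0.2 0.02 0 0 0 0 0.5" --pt "0.2 0.02 0 0 0 0 0.5" --pt "0.2 0.02 0 0 0 0 0.5" --pt "0 0 0 0 0 0 0.5"

```text
time: 18.52
position: [0.6174, -0.028, 0.0077]
tool_rot: [3.137, 0.165, 0.001]
ft_force: [-0.5, 0.4, -0.0]
grip_width: 0.499
grip_force: 0.1
```

Call:
step_arm --pt "0.2 0.02 0 0 0 0 0.5" --pt "0.2 0.02 0 0 0 0 0.5" --pt "0.2 0.02 0 0 0 0 0.5" --pt "0.2 0.02 0 0 0 0 0.5" --pt "0.1 0 0 0 0 0 0.5"

```text
time: 18.93
position: [0.6226, -0.0275, 0.0073]
tool_rot: [3.137, 0.165, -0.012]
ft_force: [-12.6, -1.1, 9.8]
grip_width: 0.503
grip_force: 6.3
```

Call:
step_arm --pt "0.1 0.01 0 0 0 0 0.5" --pt "0.1 0.01 0 0 0 0 0.5" --pt "0 0 0 0 0 0 0.5" --pt "0 0 0 0 0 0 0.5" --pt "0 0 0 0 0 0 0.5"

```text
time: 19.35
position: [0.6227, -0.0275, 0.0073]
tool_rot: [3.136, 0.165, -0.018]
ft_force: [-14.6, -0.7, 13.0]
grip_width: 0.501
grip_force: 7.7
```

Call:
step_arm --pt "-1.0 -0.1 0 0 0 0 0.5" --pt "-1.5 -0.15 0 0 0 0 0.5" --pt "-1.5 -0.15 3 0 0 0 0.5" --pt "0 0 4 0 0 0 0.5" --pt "0 0 3 0 0 0 0.5"

```text
time: 19.77
position: [0.5882, -0.031, 0.1097]
tool_rot: [3.137, 0.165, 0.003]
ft_force: [1.5, 0.5, 0.8]
grip_width: 0.502
grip_force: 0.0
```

Call:
step_arm --pt "0.55 -0.46 0 0 0 6 0.1" --pt "0.55 -0.46 0 0 0 6 0.1" --pt "0.55 -0.46 0 0 0 6 0.1" --pt "0.55 -0.46 0 0 0 6 0.1" --pt "0.55 -0.46 0 0 0 6 0.1"

```text
time: 20.18
position: [0.6166, -0.0542, 0.1081]
tool_rot: [2.984, 0.979, 0.004]
ft_force: [0.3, -0.1, -0.3]
grip_width: 0.205
grip_force: 0.0
```

Call:
step_arm --pt "0.55 -0.46 0 0 0 6 0.1" --pt "0.55 -0.46 0 0 0 6 0.1" --pt "0.55 -0.46 0 0 0 6 0.1" --pt "0.55 -0.46 0 0 0 6 0.1" --pt "0.55 -0.46 0 0 0 6 0.1"

```text
time: 20.6
position: [0.6441, -0.0772, 0.1079]
tool_rot: [2.629, 1.718, 0.003]
ft_force: [-0.7, -0.3, 0.3]
grip_width: 0.099
grip_force: 0.0
```

Call:
step_arm --pt "0.55 -0.46 0 0 0 6 0.1" --pt "0.55 -0.46 0 0 0 6 0.1" --pt "0.55 -0.46 0 0 0 6 0.1" --pt "0.55 -0.46 0 0 0 6 0.1" --pt "0.55 -0.46 0 0 0 6 0.1"

```text
time: 21.02
position: [0.6716, -0.1004, 0.1079]
tool_rot: [2.095, 2.339, 0.002]
ft_force: [-0.3, -0.2, -0.4]
grip_width: 0.102
grip_force: 0.0
```

Call:
step_arm --pt "0 0 0 0 0 0 0.1" --pt "0 0 0 0 0 0 0.1" --pt "0 0 0 0 0 0 0.1" --pt "0 0 0 0 0 0 0.1" --pt "0 0 0 0 0 0 0.1"

```text
time: 21.43
position: [0.6703, -0.0995, 0.1078]
tool_rot: [2.102, 2.334, 0.0]
ft_force: [-0.5, 0.3, 0.4]
grip_width: 0.101
grip_force: 0.0
```

```bash
python3 - <<'E'
from h import *
p,d=ctrl.get_image("top"); q,d=ctrl.get_image("scene"); 
s=ctrl.get_state();print(s["position"],np.degrees(R.from_rotvec(s["tool_rot"]).as_euler("ZYX")))
for n,i in(("top",p),("scene",q)):
  for t in tiles(n,i): 
    if t[2]>400: print(n,t)
E
```

```text
[ 0.67029836 -0.09969886  0.10781175] [9.60225054e+01 1.90276370e-02 1.79980189e+02]
top [139.2 169.1 625.1 262.9  79.6  65.1   0.8 525.5]
top [ 203.   170.5  629.1  105.5  100.1   99.1    6.  1299. ]
top [251.9 157.1 662.1 -20.2  58.7  93.8   6.3 714.5]
scene [423.7 272.4 606.7 267.2  79.4  81.8  20.3 946. ]
scene [293.  253.1 663.1 -22.6  53.1  96.7   6.1 819. ]
scene [ 351.1  258.6  629.7  104.7   93.3   97.     6.3 1504.5]
```

Call:
step_arm --pt "-0.2 0 -3.5 0 0 0 0.1" --pt "0 0 -3.5 0 0 0 0.1" --pt "0 0 -2 0 0 0 0.1" --pt "0 0 -0.6 0 0 0 0.1" --pt "0 0 -0.4 0 0 0 0.1"

```text
time: 21.95
position: [0.6675, -0.0998, 0.0064]
tool_rot: [-2.1, -2.334, 0.002]
ft_force: [-0.7, -0.1, -0.0]
grip_width: 0.101
grip_force: 0.0
```

Call:
step_arm --pt "0 0 0 0 0 0 0.1" --pt "-0.04 0.5 0 0 0 0 0.1" --pt "-0.05 0.5 0 0 0 0 0.1" --pt "-0.05 0.5 0 0 0 0 0.1" --pt "-0.05 0.5 0 0 0 0 0.1"

```text
time: 22.37
position: [0.6674, -0.08, 0.0091]
tool_rot: [2.099, 2.333, 0.001]
ft_force: [0.0, -2.4, 2.4]
grip_width: 0.102
grip_force: 1.3
```

Call:
step_arm --pt "-0.05 0.5 0 0 0 0 0.1" --pt "-0.05 0.5 0 0 0 0 0.1" --pt "-0.04 0.4 0 0 0 0 0.1" --pt "-0.04 0.4 0 0 0 0 0.1" --pt "-0.03 0.3 0 0 0 0 0.1"

```text
time: 22.78
position: [0.6643, -0.0586, 0.0077]
tool_rot: [2.101, 2.335, -0.0]
ft_force: [0.9, -2.0, 1.7]
grip_width: 0.102
grip_force: 1.3
```

Call:
step_arm --pt "-0.02 0.2 0 0 0 0 0.1" --pt "-0.02 0.2 0 0 0 0 0.1" --pt "-0.02 0.2 0 0 0 0 0.1" --pt "-0.02 0.2 0 0 0 0 0.1" --pt "0 0 0 0 0 0 0.1"

```text
time: 23.2
position: [0.6637, -0.0533, 0.0075]
tool_rot: [2.101, 2.332, -0.003]
ft_force: [0.7, -6.2, 2.7]
grip_width: 0.099
grip_force: 2.7
```

Contact is starting; press slightly more, then look.

Call:
step_arm --pt "-0.02 0.2 0 0 0 0 0.1" --pt "-0.02 0.2 0 0 0 0 0.1" --pt "0 0.1 0 0 0 0 0.1" --pt "0 0 0 0 0 0 0.1" --pt "0 0 0 0 0 0 0.1"

```text
time: 23.62
position: [0.6637, -0.0533, 0.0076]
tool_rot: [2.102, 2.326, -0.009]
ft_force: [0.1, -10.7, 1.8]
grip_width: 0.099
grip_force: 5.9
```

Call:
step_arm --pt "0.1 -1.0 0 0 0 0 0.1" --pt "0.15 -1.5 0 0 0 0 0.1" --pt "0.1 -1 3 0 0 0 0.1" --pt "0 -3 4 0 0 0 0.1" --pt "0 -3 3 0 0 0 0.1"

```text
time: 24.03
position: [0.6664, -0.1323, 0.1011]
tool_rot: [-2.093, -2.338, -0.004]
ft_force: [1.5, -1.2, 0.9]
grip_width: 0.102
grip_force: 0.0
```

Call:
step_arm --pt "0 -3 0 0 0 0 0.1" --pt "0 -3 0 0 0 0 0.1" --pt "0 -3 0 0 0 0 0.1" --pt "0 -2 0 0 0 0 0.1" --pt "0 0 0 0 0 0 0.1"

```text
time: 24.45
position: [0.665, -0.253, 0.0992]
tool_rot: [2.111, 2.327, -0.004]
ft_force: [0.1, -0.7, 0.3]
grip_width: 0.097
grip_force: 0.0
```

```bash
python3 - <<'E'
from h import *
p,d=ctrl.get_image("top"); q,d=ctrl.get_image("scene"); 
cv2.imwrite("pics/t5.png",cv2.resize(p[110:230,120:320,::-1],(800,480),interpolation=cv2.INTER_CUBIC))
s=ctrl.get_state();print(s["position"],s["time"])
for n,i in(("top",p),("scene",q)):
  for t in tiles(n,i): 
    if t[2]>400: print(n,t)
E
```

```text
[ 0.66610428 -0.24581399  0.09946155] 24.55
top [135.9 170.4 626.8 265.1  82.1  71.9  33.5 579. ]
top [ 218.2  165.7  633.9   56.4   99.2  199.2    6.  2210.5]
scene [423.7 272.4 606.7 267.2  79.4  81.8  20.3 944. ]
scene [ 331.8  257.   634.9   55.3   93.1  196.9    6.2 2393. ]
```

View pics/t5.png

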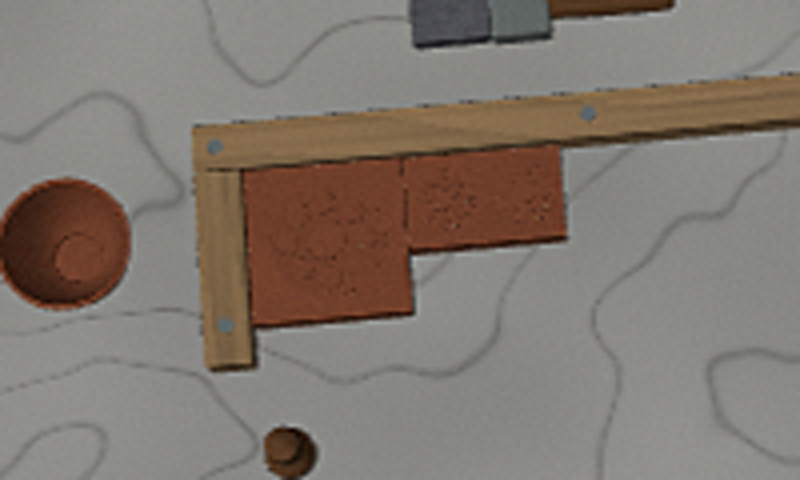

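The picture shows both tiles flush: square in the corner at crop (330,240), border butted against it at (485,195). The combined length measures 199 mm and both lie at 6.0°, in line with the batten.

```bash
python3 -c "
from bench import ctrl
print(ctrl.close_job())"
```

```text
the job is handed in; nothing more can be done
None
```

I handed the job in at about 24.6 s: the square tile is seated in the inside corner, the border tile sits flat on the batten against it, and the hand is clear. The last pictures agree with this, though the hand-in gave no verdict.

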